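# Pull the model baseboard into line with the taper drift

### The arm

A 6-joint arm with a two-finger parallel gripper is mounted at the origin on the work surface. World frame = base frame: x ahead of the robot, y to its left, z up, the work surface at z = 0. Lengths are in m, angles in degrees, forces in N, time in s.
With the tool pointing down it reaches from about 0.4 to 0.825 m from the base axis. Payload 7 kg.
Tool frame: the origin (TCP) lies midway between the tips of the shut fingers; the grasp point (between the pads) lies 19 mm behind it; z points along the fingers, x is the direction in which the jaws open and shut, and the axes are right-handed (so a half turn about z gives the same grasp; the last joint's range is limited). The gripper opens to 88 mm and grips with 3 to 60 N. Pads are 19 mm wide; open, the fingers measure 130 mm over their backs; the gripper's body (78 mm by 193 mm) begins 47 mm behind the grasp point.
Start: joints at [83.085, 20.546, 0.682, 0, -70.136, -16.507], TCP at [0.268, 0.619, 0.227] pointing down, gripper open.
Joint ranges: [-176.03, 176.03], [-82.01, 121.73], [-58.28, 71.71], [-173.87, 95.51], [-174.79, -0.11], [-173.66, 173.66]. Speed limits (degrees/s): [136.94, 136.94, 172.46, 180, 180, 180].

### API

Orientations are given as [roll, pitch, yaw] about the fixed x, y, z axes, in that order (R = Rz(yaw) Ry(pitch) Rx(roll)).
In Python, from plant import ctrl, vision, nets gives the robot as it stands.
- The arm moves only by the shell command python3 -m jog 'ROWS'. ROWS is text: rows parted by semicolons, each of 7 numbers parted by spaces: the turn, a rotation vector about the tool's x, y, z in units of 0.1 rad (1.0 is 0.1 rad), then the shift along the tool's x, y, z in units of 4 cm (1.0 is 4 cm), then the opening, from -1 (shut) to 1 (fully open). In form: rx ry rz x y z jaw; .... A call has 1 to 8 rows; each row shifts and turns the commanded pose from where the row before left it, along the tool's axes as they then stand; what a row does not reach is not made up. A row lasts 1/8 s, in which the tool goes at most 62.5 mm and 10.7 degrees, less where a joint would pass 70% of its speed; a pose out of reach is approached as far as the arm can. A call with a number of a shift or a turn outside -1 to 1 is refused whole. A call with a gripper value outside its range is refused whole. The fingers move at their own pace and stop on an object; the grip force is fixed at half the most. Time passes only in rows, so rows that do not move let the fingers close. It gives the time, the measured TCP pose, the force and the opening at its end, in the units of the state.
- ctrl.get_obs(): the state, without advancing time (a new reading comes with each control period).
- vision.snapshot(name): name is "scene" or "top" or "wrist"; returns (picture, depth): 480x640x3 uint8, red, green, blue; 480x640 float32, m along the optical axis (not along the pixel's ray), 0 where there is no reading.
- vision.camera_info(name): a dict with "camera_matrix" (3x3 intrinsics, pixels), "D" ([k1, k2, p1, p2, k3] as OpenCV has them; the pictures are not rectified), "camera_from_world" (4x4, takes a point from world to camera coordinates); the wrist camera has in their place "tool_from_camera" (4x4, takes a point from camera to tool coordinates, whose origin is the TCP and whose axes are the tool frame's). Camera axes: x right, y down, z forward; pixel columns grow to the right and rows downward; lengths in m; the calibration is good to about 2 mm. A picture is of the moment at which its call begins: read the wrist's pose just before it. camera_info takes no time and is no camera call.
- ctrl.close_job(): hands the job in, once; it reports no verdict.
Trained networks look in the newest picture that a camera, given by its name, has taken for a name from the list of things; names that differ only in an ending like _2 or _b are one class to them, and where a whole thing is asked for, a point or a joint stands for the part that bears it (a point fixed in the world has none). Each returns a list of dicts, best first, with "score" (0 to 1); they miss things now and then, are a little off and sometimes report something else, mostly with a low value. They report only what shows in the picture. A call takes as long as a camera call. They do not tell look-alikes from the thing itself.
- nets.boxes_of(target, camera): "location" ([x, y, z] in m, in world coordinates, good to about 4 mm: the middle of the surface that is visible of it).
The state is a dict: "clock": time; "joint_pos": joint angles; "qvel": joint speeds; "tau": joint torques, N m; "tool_pos": TCP position; "orientation": TCP orientation; "force": force on the tool from outside, world axes, zero at the start; "moment": the same for the moment, N m; "opening": finger opening in m.
Only numpy, scipy, OpenCV 4.12 (cv2) and the standard library are available. Lean on these libraries where they do the work, as an engineer would, in place of code of your own. Each camera call takes 0.05 s, during which the arm holds its last target.

### The job

The two halves of the model railway baseboard are sprung a few millimetres out of line. Take the long tapered drift from the pin stand, put its point down through the holes of both splice plates and push it home, letting it find its own way sideways, so that it draws the halves into line and stays there upright. Nobody knows how thick the packing washer on the upper plate is: feel for it and seat the collar on it with a firm push of 12 to 15 N, no more, because the plates are only soldered; leave everything else where it stands.

Things in the scene. Friction and masses are not known exactly. Their poses are not given: they have to be found in the camera images.
- drift_grip (a point): Centre of the round grip of the tapered steel drift, 24 mm above the underside of its collar. Grip 16 mm diameter, 40 mm tall, on a collar of 24 mm diameter, 4 mm thick. z points along the drift, from point to grip. About 110 g (varies). It starts upright in the pin stand, the long tapering one of three pins with like grips and collars.
- drift_seat (a point): Centre of the underside of the drift's collar. Below it come 24 mm of parallel shank of 14 mm diameter, then 26 mm of taper down to a flat point of 5 mm diameter.
- drift_tip (a point): Centre of the drift's point, 50 mm below the underside of the collar.
- holder: Wooden pin stand, fixed, 60 mm (its x) by 166 mm (its y), 60 mm high, open below its 12 mm shelf, origin under its centre on the table. Three through holes of 16 mm diameter at y = -52, 0 and +52 mm; each holds a pin whose collar rests on the top. The drift may be in any of them.
- base: Fixed half of the model baseboard on its plywood underlay, 170 mm (its x) by 280 mm (its y); origin under the underlay's centre on the table, z up. Its cork deck (y above 0) is 48 mm high and carries the farmhouse. Two steel rails run along y across the seam at x = 29 and 45 mm, tops at 55 mm. It carries the lower splice plate, 44 mm square round its hole, and the sprung half.
- lower_hole (a point): Centre of the hole (15 mm diameter) at the top face of the lower plate, 54 mm above the table; fixed to base at x = -30 mm, y = 0, same axes. The plate is 6 mm thick; below it is free space down to 10 mm above the table.
- upper_hole (a point): Centre of the hole (15 mm diameter) at the top face of the upper splice plate, 61 mm above the table. A square packing washer (30 mm, 17 mm hole, 2 to 9 mm thick, thickness not known) is stuck on that face round the hole. The plate is 6 mm thick, lies 1 mm above the lower plate and belongs to the sprung half (y below 0), sliding with it along x of base. Same axes as base.
- section (a joint): Slide of the sprung half along the x axis of base, in m: 0 when holes and rails are in line; it starts 4 to 7.5 mm off, always positive. A spring of 1000 N/m centred at +6 mm and about 2 N of friction hold it there; it springs back when let go. With the drift home about 1.5 mm remains. The drift needs some 4 to 10 N of push on the way, also just before it lands.
- farmhouse_mid (a point): Centre of the brown resin farmhouse, 36 x 50 x 50 mm, standing loose on the fixed deck; not to be moved.
- queen_mid (a point): Centre of the ebony chess queen, 30 mm diameter, 84 mm high; not to be moved.
- tree_mid (a point): Centre of the grey plastic pine tree on a round base, 34 mm diameter, 72 mm high; not to be moved.
- gauge_mid (a point): Centre of the flat aluminium measuring gauge, 150 mm long, lying on the table; not to be moved.
- dowel_grip (a point): Grip centre of a straight, blunt pin (shank 14 mm diameter, 30 mm long) in the pin stand; to stay there.
- stub_grip (a point): Grip centre of a short, blunt pin (shank 14 mm diameter, 16 mm long) in the pin stand; to stay there.
There are look-alikes about, which are no part of the job. Leave any red or yellow look-alike of the part that bears drift_grip alone.

How it is judged:
By the outcome, as a careful person would: the job done as asked, in the order asked, and still so for the second after the job is handed in, with the robot touching nothing.
It also fails if it takes over 64 s, if anything falls off the work surface, if the arm or the gripper's body presses on something with over 40 N, if the wrist force passes 120 N, or if a joint passes its speed limit or range.

## Working session

There is one attempt and no reset: what is moved stays moved. The work goes in short steps, Python scripts to look and compute and a shell command to move; the robot and the scene stay as the last step left them, time stands still between calls to the robot, and variables do not carry over. Pictures are saved under pics/ and viewed, and the job is handed in when it is done.

```bash
ls; mkdir -p pics; python3 - <<'E'
from plant import ctrl, vision, nets
import cv2
print(ctrl.get_obs())
for n in ("scene","top"):
    p,d=vision.snapshot(n); cv2.imwrite(f"pics/{n}0.png",p[:,:,::-1])
    i=vision.camera_info(n); print(n,i)
    for t in ("drift_grip","holder","base","farmhouse_mid","queen_mid","tree_mid","dowel_grip","stub_grip","upper_hole","gauge_mid"):
        try: print(t,[( [round(float(v),4) for v in r["location"]],round(r["score"],2)) for r in nets.boxes_of(t,n)][:4])
        except Exception as e: print(t,e)
print(ctrl.get_obs()["clock"])
E
```

```text
pics
{'clock': 0.0, 'joint_pos': array([ 8.30843403e+01,  2.05913821e+01,  6.33806321e-01, -2.21692285e-02,
       -7.01373498e+01, -1.65061841e+01]), 'qvel': array([ 0.02098685,  0.10355018,  0.06723422,  0.00210066, -0.04390023,
        0.04205313]), 'tau': array([-1.12793503e-03, -5.82697105e+01,  2.93045944e+01,  6.99684396e+00,
        6.78032055e-03, -1.68340212e-04]), 'tool_pos': array([0.26813477, 0.61890764, 0.22561711]), 'orientation': array([-1.79993009e+02, -9.69353677e-02, -1.13429399e+02]), 'force': array([-0.41633765,  0.58780274,  0.84680452]), 'moment': array([-0.0277114 ,  0.05199314, -0.00993322]), 'opening': 0.0876551147367762}
scene {'camera_matrix': array([[600.91132365,   0.        , 324.60014974],
       [  0.        , 600.91132365, 239.89821557],
       [  0.        ,   0.        ,   1.        ]]), 'D': array([0.00336239, 0.        , 0.        , 0.        , 0.        ]), 'camera_from_world': array([[-0.76324312,  0.64595278, -0.01431554,  0.45650588],
       [ 0.44136252,  0.50506662, -0.74169188, -0.18521624],
       [-0.47186763, -0.57240957, -0.67058797,  
[... 1047 characters left out ...]
6 ,  0.01537707, -0.98673513,  1.0290427 ],
       [ 0.        ,  0.        ,  0.        ,  1.        ]])}
drift_grip [([0.6451, -0.2467, 0.0748], 0.57)]
holder [([0.5569, -0.1711, 0.059], 0.87), ([0.3864, -0.0228, 0.0719], 0.53)]
base [([0.5801, 0.1421, 0.0536], 0.86), ([0.5529, -0.1734, 0.0801], 0.44)]
farmhouse_mid [([0.5808, 0.2557, 0.0842], 0.91)]
queen_mid [([0.5638, -0.2187, 0.0845], 0.63), ([0.5921, 0.0955, 0.0447], 0.55)]
tree_mid [([0.7799, -0.0437, 0.0336], 0.47)]
dowel_grip [([0.5611, -0.2187, 0.0812], 0.74), ([0.5525, -0.1711, 0.0784], 0.55)]
stub_grip [([0.537, -0.1258, 0.0892], 0.42)]
upper_hole [([0.5941, 0.1001, 0.0509], 0.9)]
gauge_mid [([0.3445, 0.2774, 0.0027], 0.65)]
1.1
```

View pics/scene0.png

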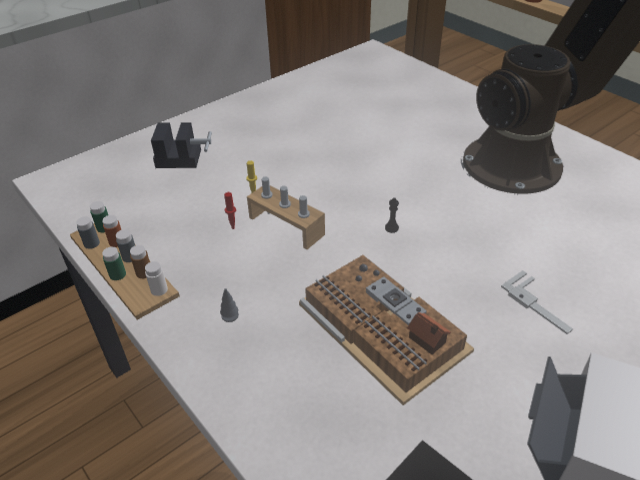

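View pics/top0.png

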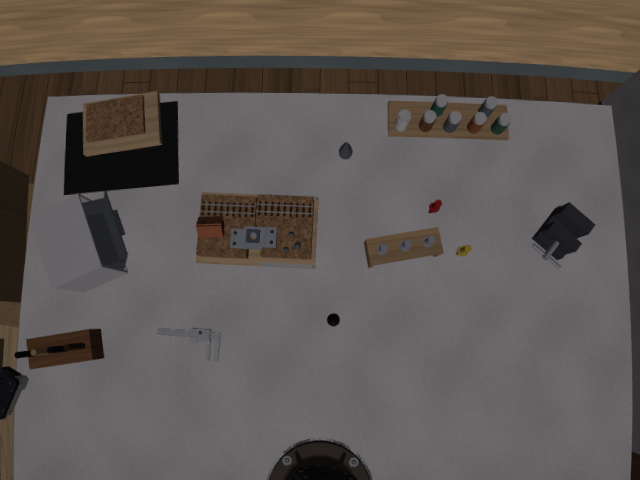

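```bash
python3 - <<'E'
import cv2,numpy as np
a=cv2.imread("pics/scene0.png"); b=cv2.imread("pics/top0.png")
c=cv2.resize(a[150:250,210:340],(780,600),interpolation=cv2.INTER_CUBIC); cv2.imwrite("pics/c1.png",c)
c=cv2.resize(b[180:280,190:320],(780,600),interpolation=cv2.INTER_CUBIC); cv2.imwrite("pics/c2.png",c)
c=cv2.resize(b[190:280,350:480],(780,540),interpolation=cv2.INTER_CUBIC); cv2.imwrite("pics/c3.png",c)
from plant import vision
print(vision.camera_info("wrist"))
E
```

```text
{'camera_matrix': array([[385.04533547,   0.        , 312.87546909],
       [  0.        , 385.04533547, 240.917058  ],
       [  0.        ,   0.        ,   1.        ]]), 'D': array([-0.08181565,  0.        ,  0.        ,  0.        ,  0.        ]), 'tool_from_camera': array([[ 9.99999417e-01,  2.06359852e-04, -1.05963628e-03,
         1.12444635e-05],
       [ 9.12135107e-05,  9.61898768e-01,  2.73405838e-01,
        -7.32574692e-02],
       [ 1.07568282e-03, -2.73405775e-01,  9.61898188e-01,
        -1.57127248e-01],
       [ 0.00000000e+00,  0.00000000e+00,  0.00000000e+00,
         1.00000000e+00]])}
```

View pics/c1.png

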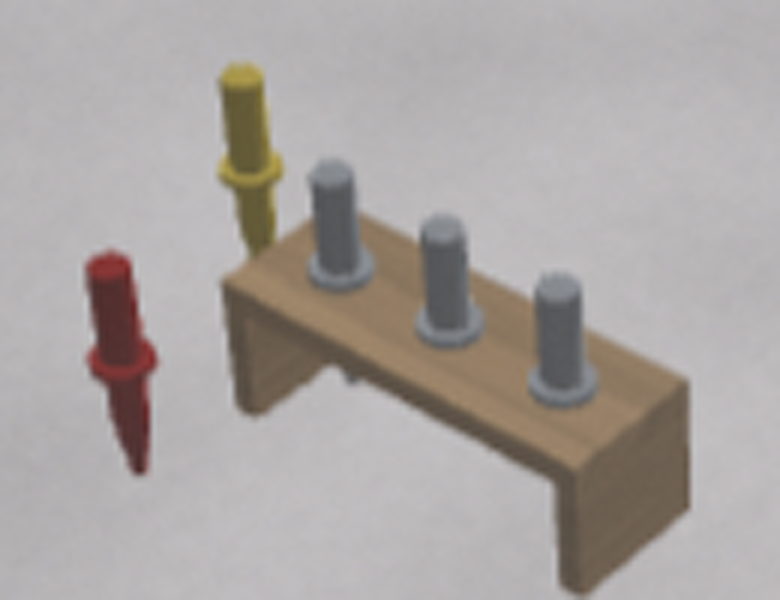

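View pics/c2.png

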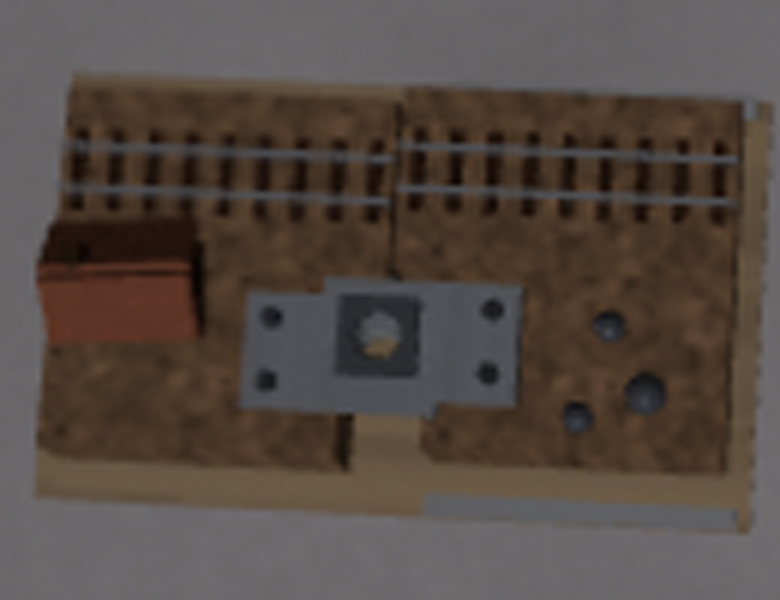

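View pics/c3.png

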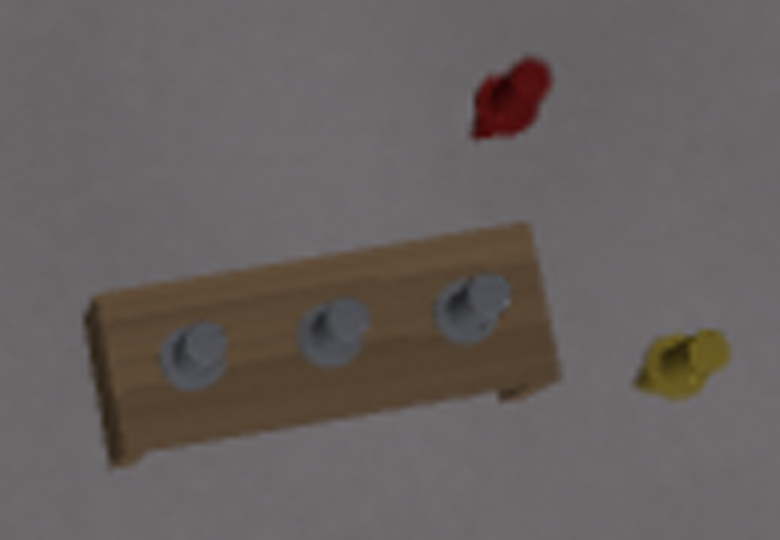

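```bash
cat > h.py <<'E'
import numpy as np
from scipy.spatial.transform import Rotation as R
def Rw(o): return R.from_euler('xyz',o,degrees=True)
def plan(p0,o0,p1,yaw1,n,jaw):
    """n rows from pose p0,o0 to p1 with tool down at yaw1; rotation levelled out in rows"""
    r=Rw(o0); p=np.array(p0,float); p1=np.array(p1,float)
    tgt=R.from_euler('xyz',[180,0,yaw1],degrees=True)
    rows=[]
    for k in range(n):
        rv=(r.inv()*tgt).as_rotvec()/(n-k)
        d=r.inv().apply((p1-p)/(n-k))
        a=np.round(rv/0.1,2); b=np.round(d/0.04,2)
        if max(abs(a).max(),abs(b).max())>1: print("TOO BIG",a,b)
        rows.append(' '.join('%g'%(v+0.) for v in [*a,*b])+' %g'%jaw)
        p=p+r.apply(b*0.04); r=r*R.from_rotvec(a*0.1)
    for i in range(0,n,8): print('; '.join(rows[i:i+8]))
def ray(info,u,v,Twc=None):
    import cv2
    K=info["camera_matrix"];D=info["D"]
    q=cv2.undistortPoints(np.array([[[u,v]]],float),K,D)[0,0]
    return np.array([q[0],q[1],1.])
def world_from_cam(info,obs=None):
    if "camera_from_world" in info: return np.linalg.inv(info["camera_from_world"])
    T=np.eye(4);T[:3,:3]=Rw(obs["orientation"]).as_matrix();T[:3,3]=obs["tool_pos"]
    return T@info["tool_from_camera"]
def pix(info,T,u,v,z=None,d=None):
    q=ray(info,u,v)
    if d is not None: return (T@np.r_[q*d,1])[:3]
    w=T[:3,:3]@q; return T[:3,3]+w*(z-T[2,3])/w[2]
def proj(info,T,X):
    import cv2
    Xc=(np.linalg.inv(T)@np.r_[X,1])[:3]
    return cv2.projectPoints(Xc.reshape(1,3),np.zeros(3),np.zeros(3),info["camera_matrix"],info["D"])[0].ravel()
E
python3 - <<'E'
from plant import ctrl
from h import *
o=ctrl.get_obs()
plan(o["tool_pos"],o["orientation"],[0.575,0.12,0.24],-166,15,0.2)
E
```

```text
0 0 0.61 0.56 -0.8 -0.02 0.2; 0 0 0.61 0.51 -0.83 -0.02 0.2; 0 0 0.61 0.46 -0.86 -0.02 0.2; 0 0 0.61 0.41 -0.89 -0.02 0.2; 0 0 0.61 0.35 -0.91 -0.02 0.2; 0 0 0.61 0.29 -0.93 -0.02 0.2; 0 0 0.61 0.24 -0.95 -0.02 0.2; 0 0 0.61 0.18 -0.96 -0.02 0.2
0 0 0.61 0.12 -0.97 -0.03 0.2; 0 0 0.61 0.06 -0.98 -0.02 0.2; 0 0 0.62 0 -0.98 -0.03 0.2; 0 0 0.61 -0.06 -0.97 -0.02 0.2; 0 0 0.62 -0.12 -0.97 -0.03 0.2; 0 0 0.61 -0.18 -0.96 -0.02 0.2; 0 0 0.62 -0.23 -0.94 -0.03 0.2
```

```bash
python3 -m jog '0 0 0.61 0.56 -0.8 -0.02 0.2; 0 0 0.61 0.51 -0.83 -0.02 0.2; 0 0 0.61 0.46 -0.86 -0.02 0.2; 0 0 0.61 0.41 -0.89 -0.02 0.2; 0 0 0.61 0.35 -0.91 -0.02 0.2; 0 0 0.61 0.29 -0.93 -0.02 0.2; 0 0 0.61 0.24 -0.95 -0.02 0.2; 0 0 0.61 0.18 -0.96 -0.02 0.2'
python3 -m jog '0 0 0.61 0.12 -0.97 -0.03 0.2; 0 0 0.61 0.06 -0.98 -0.02 0.2; 0 0 0.62 0 -0.98 -0.03 0.2; 0 0 0.61 -0.06 -0.97 -0.02 0.2; 0 0 0.62 -0.12 -0.97 -0.03 0.2; 0 0 0.61 -0.18 -0.96 -0.02 0.2; 0 0 0.62 -0.23 -0.94 -0.03 0.2; 0 0 0 0 0 0 0.2'
python3 - <<'E'
from plant import ctrl,vision
import cv2,numpy as np,pickle
o=ctrl.get_obs();print(o["tool_pos"],o["orientation"],o["joint_pos"])
p,d=vision.snapshot("wrist");cv2.imwrite("pics/w1.png",p[:,:,::-1])
pickle.dump((o,p,d),open("w1.pkl","wb"))
E
```

```text
clock: 2.1
tool_pos: [0.4322, 0.3519, 0.2332]
orientation: [180.0, 0.0, -141.5]
force: [1.0, -0.3, -0.4]
opening: 0.0527
clock: 3.1
tool_pos: [0.5757, 0.1181, 0.24]
orientation: [-180.0, -0.0, -166.2]
force: [-0.7, 0.6, -1.3]
opening: 0.0526
[0.57568473 0.11809786 0.24004333] [-1.7998106e+02 -6.9700523e-03 -1.6622415e+02] [ 3.06526655e+01  1.18943446e+01 -9.54494644e+00  1.72963291e-02
 -6.85728783e+01 -1.68831349e+01]
```

View pics/w1.png

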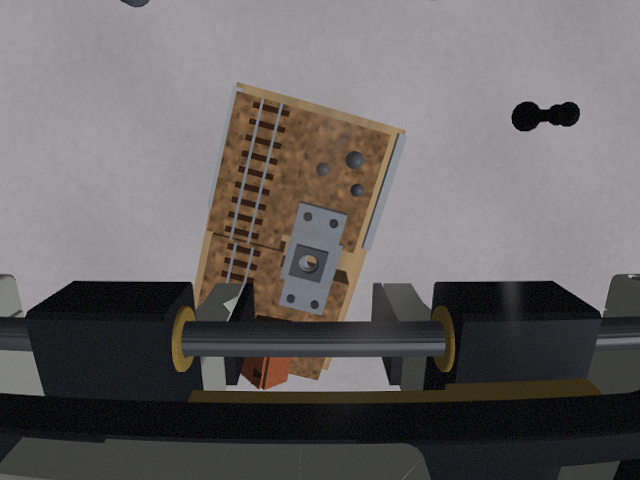

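```bash
cat > ortho.py <<'E'
import pickle,sys,cv2,numpy as np
from h import *
from plant import vision
def cloud(name):
    o,p,d=pickle.load(open(name,"rb")); info=vision.camera_info("wrist"); T=world_from_cam(info,o)
    v,u=np.mgrid[0:480,0:640]
    q=cv2.undistortPoints(np.stack([u,v],-1).reshape(-1,1,2).astype(float),info["camera_matrix"],info["D"]).reshape(480,640,2)
    X=np.concatenate([q*d[...,None],d[...,None]],-1)@T[:3,:3].T+T[:3,3]
    X[d==0]=np.nan
    return o,p,d,X,info,T
E
python3 - <<'E'
from ortho import *
o,p,d,X,info,T=cloud("w1.pkl")
np.set_printoptions(precision=4,suppress=True)
for uv in [(309,262),(296,250),(321,276),(309,245),(292,262),(316,215),(300,300),(330,262),(340,175),(450,200),(100,200)]:
    print(uv,X[uv[1],uv[0]])
# zoom
c=cv2.resize(p[190:330,240:380,::-1],(800,800),interpolation=cv2.INTER_CUBIC)[:600]
cv2.imwrite("pics/w1z.png",cv2.resize(p[200:320,240:400,::-1],(800,600),interpolation=cv2.INTER_CUBIC))
Z=X[...,2]
h,e=np.histogram(Z[(Z>0.03)&(Z<0.12)&(np.hypot(X[...,0]-.6,X[...,1]-.1)<.05)],bins=np.arange(.03,.12,.001))
print([(round(float(b),3),int(a)) for a,b in zip(h,e) if a>20])
E
```

```text
(309, 262) [0.5653 0.1773 0.0104]
(296, 250) [0.5832 0.1509 0.0641]
(321, 276) [0.5546 0.1715 0.0598]
(309, 245) [0.5727 0.1446 0.0601]
(292, 262) [0.5842 0.1629 0.0642]
(316, 215) [0.5732 0.1158 0.0609]
(300, 300) [0.5676 0.2033 0.0526]
(330, 262) [0.5499 0.156  0.0598]
(340, 175) [0.5601 0.0777 0.0457]
(450, 200) [ 0.4363  0.0788 -0.0007]
(100, 200) [ 0.7993  0.1674 -0.0023]
[(0.044, 23), (0.045, 464), (0.046, 2604), (0.047, 2863), (0.048, 801), (0.049, 343), (0.05, 347), (0.051, 138), (0.052, 80), (0.053, 166), (0.054, 203), (0.055, 75), (0.058, 109), (0.059, 552), (0.06, 527), (0.061, 118), (0.062, 48), (0.063, 61)]
```

View pics/w1z.png

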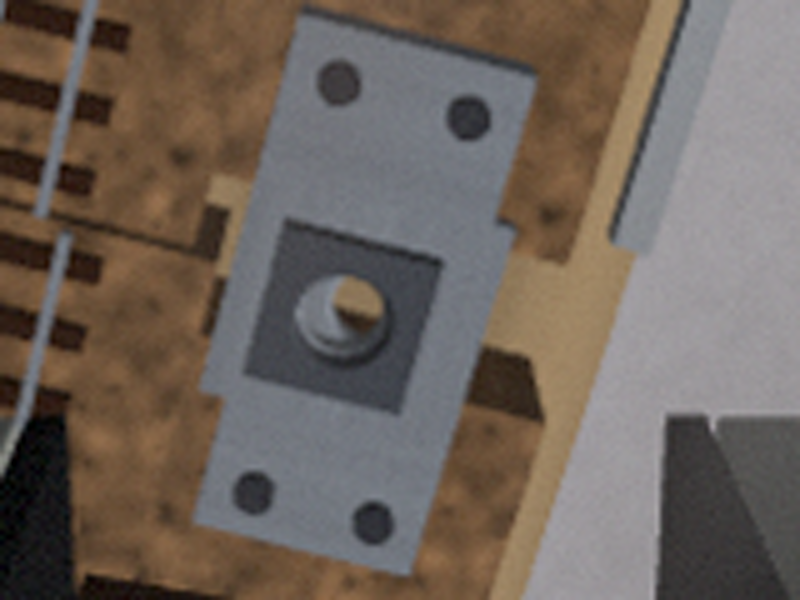

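```bash
python3 - <<'E'
from plant import ctrl
from h import *
o=ctrl.get_obs()
plan(o["tool_pos"],o["orientation"],[0.562,-0.20,0.19],-166,8,0.2)
plan([0.562,-0.20,0.19],[180,0,-166],[0.562,-0.20,0.19],-166,1,0.2)
E
```

```text
0 0 0 0.28 -0.96 0.16 0.2; 0 0 0 0.28 -0.96 0.16 0.2; 0 0 0 0.28 -0.96 0.16 0.2; 0 0 0 0.28 -0.96 0.15 0.2; 0 0 -0.01 0.28 -0.96 0.16 0.2; 0 0 0 0.28 -0.96 0.15 0.2; 0 0 -0.01 0.28 -0.95 0.16 0.2; 0 0 0 0.27 -0.96 0.15 0.2
0 0 0 0 0 0 0.2
```

```bash
python3 -m jog '0 0 0 0.28 -0.96 0.16 0.2; 0 0 0 0.28 -0.96 0.16 0.2; 0 0 0 0.28 -0.96 0.16 0.2; 0 0 0 0.28 -0.96 0.15 0.2; 0 0 -0.01 0.28 -0.96 0.16 0.2; 0 0 0 0.28 -0.96 0.15 0.2; 0 0 -0.01 0.28 -0.95 0.16 0.2; 0 0 0 0.27 -0.96 0.15 0.2'
python3 -m jog '0 0 0 0 0 0 0.2'
python3 - <<'E'
from plant import ctrl,vision
import cv2,numpy as np,pickle
o=ctrl.get_obs();print(o["tool_pos"],o["orientation"],o["joint_pos"])
p,d=vision.snapshot("wrist");cv2.imwrite("pics/w2.png",p[:,:,::-1])
pickle.dump((o,p,d),open("w2.pkl","wb"))
E
```

```text
clock: 4.15
tool_pos: [0.5625, -0.1993, 0.1902]
orientation: [-180.0, 0.0, -165.8]
force: [1.1, 0.2, -0.2]
opening: 0.0527
clock: 4.28
tool_pos: [0.5619, -0.2003, 0.1894]
orientation: [180.0, -0.1, -166.0]
force: [0.4, 0.2, -0.3]
opening: 0.0528
[ 0.56189587 -0.20032015  0.18944874] [ 1.79979132e+02 -6.76422249e-02 -1.65988230e+02] [-8.68358471e-01  1.47879472e+01 -1.25599788e+01 -3.14818563e-03
 -6.27228069e+01  1.48815605e+01]
```

View pics/w2.png

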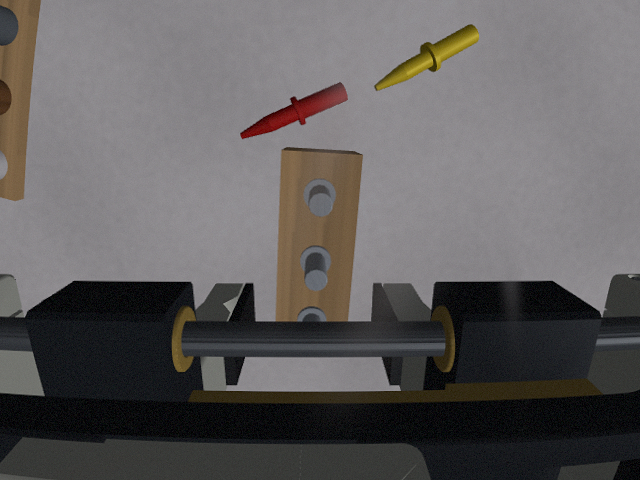

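```bash
python3 - <<'E'
from ortho import *
np.set_printoptions(precision=4,suppress=True)
cv2.imwrite("pics/w2z.png",cv2.resize(pickle.load(open("w2.pkl","rb"))[1][140:320,260:380,::-1],(540,600*540//400),interpolation=cv2.INTER_CUBIC)[:600]) if 0 else None
o,p,d,X,info,T=cloud("w2.pkl")
cv2.imwrite("pics/w2z.png",cv2.resize(p[140:290,240:400,::-1],(640,600),interpolation=cv2.INTER_CUBIC))
Z=X[...,2]
top=(Z>0.095)&(Z<0.11)
n,l,s,c=cv2.connectedComponentsWithStats(top.astype(np.uint8))
for i in range(1,n):
    if s[i,4]>30: m=l==i; print("top",s[i],c[i],X[m].mean(0))
m=(Z>.052)&(Z<.062)&(X[...,1]<-.1)
pts=X[m][:,:2]; print(cv2.minAreaRect(pts.astype(np.float32)), np.median(Z[m]))
E
```

```text
top [308 190  25  26 495] [319.8566 202.9091] [ 0.5643 -0.2298  0.1025]
top [304 265  23  26 459] [314.9717 277.4793] [ 0.5549 -0.1793  0.1022]
((0.5569043755531311, -0.19093061983585358), (0.06029365584254265, 0.13898810744285583), 10.694820404052734) 0.05901094164688597
```

View pics/w2z.png

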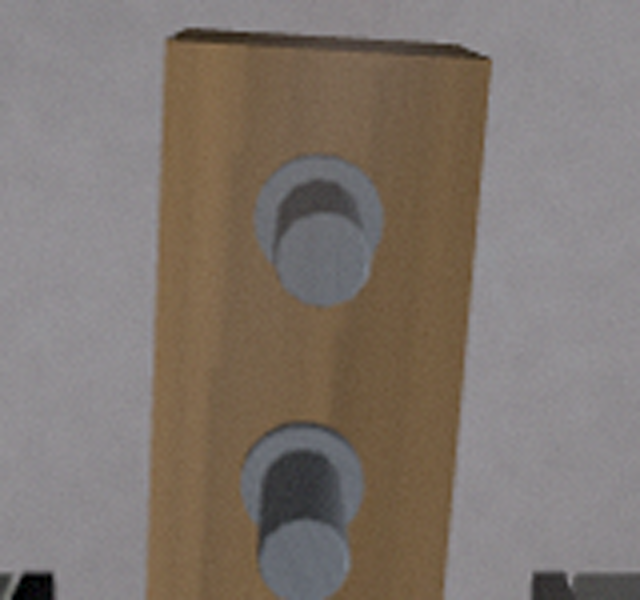

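```bash
python3 - <<'E'
from ortho import *
from plant import ctrl
np.set_printoptions(precision=4,suppress=True)
o,p,d,X,info,T=cloud("w2.pkl")
print(pix(info,T,320.5,204.5,z=.104),pix(info,T,319.75,193.75,z=.064),pix(info,T,316,279.5,z=.104))
a=pix(info,T,320.5,204.5,z=.104);b=pix(info,T,316,279.5,z=.104);e=b-a
y=np.degrees(np.arctan2(e[1],e[0]));print(y-90,np.linalg.norm(e))
c=np.array([(a[0]+pix(info,T,319.75,193.75,z=.064)[0])/2,(a[1]+pix(info,T,319.75,193.75,z=.064)[1])/2,.12])
print(c)
o=ctrl.get_obs()
plan(o["tool_pos"],o["orientation"],c,-169.3,3,0.2)
E
```

```text
[ 0.5638 -0.2291  0.104 ] [ 0.5637 -0.2298  0.064 ] [ 0.554  -0.1787  0.104 ]
10.926515753749399 0.05133340636142202
[ 0.5637 -0.2295  0.12  ]
0 0 0.19 0.05 -0.25 0.58 0.2; 0 0 0.2 0.04 -0.25 0.58 0.2; 0 -0.01 0.19 0.04 -0.24 0.58 0.2
```

```bash
python3 -m jog '0 0 0.19 0.05 -0.25 0.58 0.2; 0 0 0.2 0.04 -0.25 0.58 0.2; 0 0 0.19 0.04 -0.24 0.58 0.2; 0 0 0 0 0 0 0.2'
python3 - <<'E'
from plant import ctrl,vision
import cv2,numpy as np,pickle
o=ctrl.get_obs();print(o["tool_pos"],o["orientation"],o["force"])
p,d=vision.snapshot("wrist");cv2.imwrite("pics/w3.png",p[:,:,::-1])
E
```

```text
clock: 4.82
tool_pos: [0.5632, -0.228, 0.1192]
orientation: [179.9, -0.2, -169.2]
force: [-0.4, 0.6, 0.2]
opening: 0.0525
[ 0.56320115 -0.22800676  0.11915659] [ 1.79933864e+02 -1.69534291e-01 -1.69176253e+02] [-0.39935118  0.60541593  0.23851935]
```

View pics/w3.png

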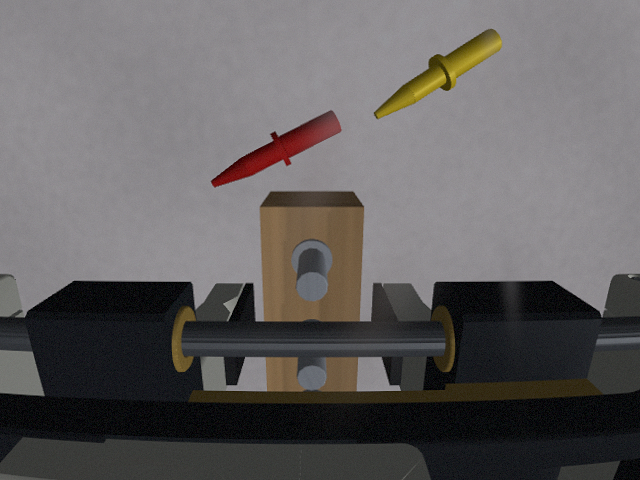

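```bash
python3 -m jog '0 0 0 0 -0.04 0.6 0.2; 0 0 0 0 0 0.6 0.2; 0 0 0 0 0 0.08 0.2; 0 0 0 0 0 0 -1; 0 0 0 0 0 0 -1; 0 0 0 0 0 0 -1; 0 0 0 0 0 0 -1;0 0 0 0 0 0 -1'
```

```text
clock: 5.88
tool_pos: [0.5645, -0.2308, 0.0697]
orientation: [-180.0, 0.0, -169.2]
force: [-0.5, 0.6, 3.4]
opening: 0.0156
```

```bash
python3 -m jog '0 0 0 0 0 -0.3 -1; 0 0 0 0 0 -0.6 -1; 0 0 0 0 0 -0.9 -1; 0 0 0 0 0 -0.9 -1; 0 0 0 0 0 -0.3 -1'
python3 - <<'E'
from plant import ctrl,vision
import cv2,numpy as np,pickle
o=ctrl.get_obs();print(o["tool_pos"],o["orientation"],o["force"],o["moment"])
p,d=vision.snapshot("wrist");cv2.imwrite("pics/w4.png",p[:,:,::-1])
p,d=vision.snapshot("scene");cv2.imwrite("pics/s4.png",cv2.resize(p[120:270,200:400,::-1],(800,600),interpolation=cv2.INTER_CUBIC))
E
```

```text
clock: 6.5
tool_pos: [0.5654, -0.231, 0.1924]
orientation: [-179.9, 0.2, -169.2]
force: [0.9, 0.7, -1.7]
opening: 0.0158
[ 0.5654253  -0.23097699  0.19241614] [-179.91787201    0.21771482 -169.21673598] [ 0.88131967  0.74671343 -1.6591399 ] [ 0.08716365 -0.03874911 -0.00644069]
```

View pics/w4.png

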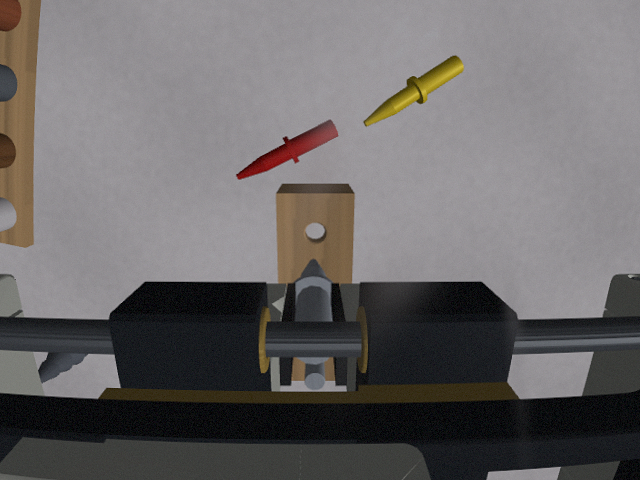

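View pics/s4.png

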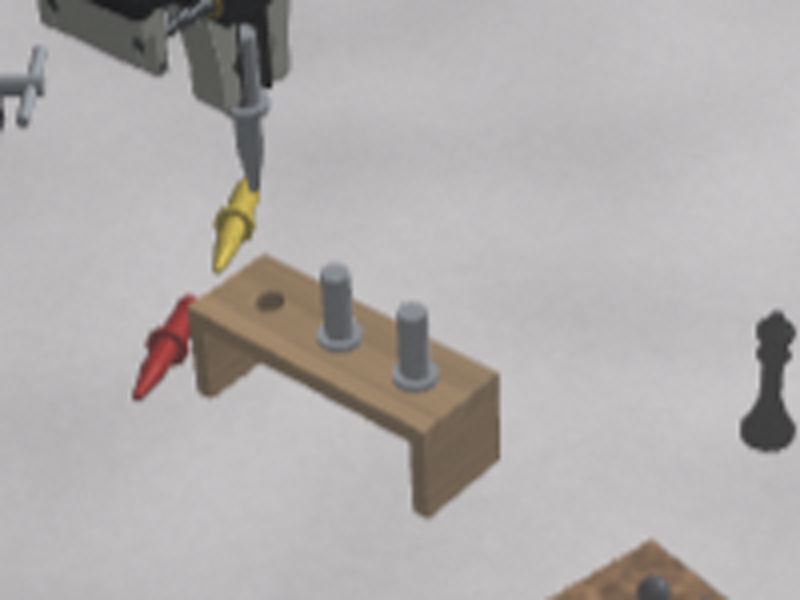

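```bash
python3 - <<'E'
from ortho import *
np.set_printoptions(precision=4,suppress=True)
o,p,d,X,info,T=cloud("w1.pkl")
def P(x,y,z): return pix(info,T,240+x/5-.4,200+y/5-.4,z=z)
def ang(a,b): e=b-a; return np.degrees(np.arctan2(e[1],e[0]))
print("end edge",ang(P(537,72,.061),P(305,10,.061)))
print("washer t/b",ang(P(442,262,.064),P(288,218,.064)),ang(P(400,412,.064),P(244,374,.064)))
print("washer l/r",ang(P(288,218,.064),P(244,374,.064))-90,ang(P(442,262,.064),P(400,412,.064))-90)
print("washer size",np.linalg.norm(P(288,218,.064)-P(442,262,.064)),np.linalg.norm(P(288,218,.064)-P(244,374,.064)))
c=np.mean([P(288,218,.064),P(442,262,.064),P(400,412,.064),P(244,374,.064)],0);print("washer c",c)
print("lower end",ang(P(410,575,.054),P(193,522,.054)))
for nm,a,b,z in [("up L",(305,10),(200,390),.061),("lowL",(222,393),(193,522),.054)]:
    print(nm,ang(P(*a,z),P(*b,z))-90,P(*a,z),P(*b,z))
cv2.imwrite("pics/w1r.png",cv2.resize(p[90:300,190:330,::-1],(560,840),interpolation=cv2.INTER_CUBIC)[420:840])
E
```

```text
end edge -1.3646421230264276
washer t/b -2.846916000785879 -0.8425160719778728
washer l/r -1.9954152662022722 -0.5814438947777347
washer size 0.0290675853345585 0.03118738430367374
washer c [0.5694 0.1604 0.064 ]
lower end -1.2477011498468786
up L -1.9964519769938391 [0.5893 0.1073 0.061 ] [0.5919 0.1818 0.061 ]
lowL 0.7075502914531882 [0.5877 0.1842 0.054 ] [0.5873 0.2119 0.054 ]
```

View pics/w1r.png

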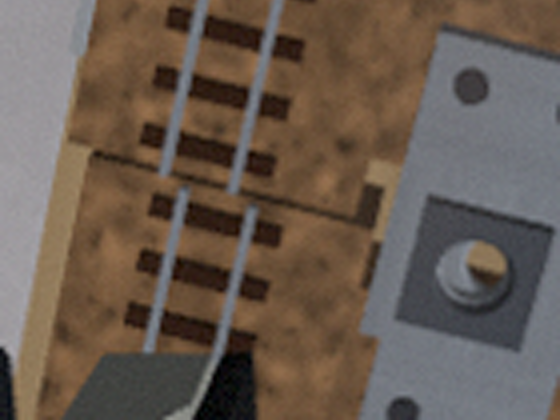

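```bash
python3 - <<'E'
from ortho import *
np.set_printoptions(precision=4,suppress=True)
o,p,d,X,info,T=cloud("w1.pkl")
def P(x,y,z): return pix(info,T,190+x/4-.4,195+y/4-.4,z=z)[:2]
th=np.radians(-1.4)
Rb=np.array([[np.cos(th),np.sin(th)],[-np.sin(th),np.cos(th)]])
for nm,a in [("u1",(203,0)),("u1e",(165,173)),("u2",(275,0)),("u2e",(234,190)),("f1e",(184,188)),("f1",(151,345)),("f2e",(253,207)),("f2",(222,345))]:
    print(nm,Rb@P(*a,.055))
print("washer in base rot",Rb@np.array([.5694,.1604]))
E
```

```text
u1 [0.6402 0.1306]
u1e [0.6402 0.1723]
u2 [0.6246 0.1264]
u2e [0.6238 0.1721]
f1e [0.6352 0.1747]
f1 [0.6348 0.2151]
f2e [0.6186 0.175 ]
f2 [0.6183 0.2105]
washer in base rot [0.5653 0.1743]
```

```bash
python3 - <<'E'
from plant import ctrl
from h import *
th=np.radians(-1.4)
w=R.from_euler('z',-1.4,degrees=True).apply([.5624,.1742,0]);print(w)
o=ctrl.get_obs()
plan(o["tool_pos"],o["orientation"],[w[0],w[1],.15],178.6,13,-1)
E
```

```text
[0.5664882  0.16040734 0.        ]
0 0 0.16 -0.14 0.74 0.08 -1; 0 0 0.16 -0.13 0.74 0.08 -1; 0 0 0.16 -0.12 0.74 0.08 -1; 0 0 0.16 -0.11 0.74 0.08 -1; 0 0 0.16 -0.1 0.75 0.08 -1; 0 0 0.17 -0.08 0.75 0.08 -1; 0 0 0.16 -0.07 0.75 0.08 -1; 0 0 0.17 -0.06 0.75 0.08 -1
0 0.01 0.16 -0.05 0.75 0.08 -1; 0 0 0.17 -0.03 0.75 0.07 -1; 0 0.01 0.16 -0.02 0.75 0.08 -1; 0 0 0.17 -0.01 0.75 0.07 -1; 0 0.01 0.16 0 0.76 0.08 -1
```

```bash
python3 -m jog '0 0 0.16 -0.14 0.74 0.08 -1; 0 0 0.16 -0.13 0.74 0.08 -1; 0 0 0.16 -0.12 0.74 0.08 -1; 0 0 0.16 -0.11 0.74 0.08 -1; 0 0 0.16 -0.1 0.75 0.08 -1; 0 0 0.17 -0.08 0.75 0.08 -1; 0 0 0.16 -0.07 0.75 0.08 -1; 0 0 0.17 -0.06 0.75 0.08 -1'
python3 -m jog '0 0 0.16 -0.05 0.75 0.08 -1; 0 0 0.17 -0.03 0.75 0.07 -1; 0 0 0.16 -0.02 0.75 0.08 -1; 0 0 0.17 -0.01 0.75 0.07 -1; 0 0 0.16 0 0.76 0.08 -1; 0 0 0 0 0 0 -1; 0 0 0 0 0 0 -1; 0 0 0 0 0 0 -1'
python3 - <<'E'
from plant import ctrl,vision
import cv2,numpy as np,pickle
o=ctrl.get_obs();print(o["tool_pos"],o["orientation"],o["force"],o["moment"])
p,d=vision.snapshot("wrist")
cv2.imwrite("pics/w5.png",cv2.resize(p[200:320,240:400,::-1],(800,600),interpolation=cv2.INTER_CUBIC))
pickle.dump((o,p,d),open("w5.pkl","wb"))
E
```

```text
clock: 7.6
tool_pos: [0.5641, 0.0108, 0.1619]
orientation: [-180.0, -0.2, -176.7]
force: [-0.6, -0.9, -1.6]
opening: 0.0153
clock: 8.6
tool_pos: [0.5655, 0.1597, 0.1481]
orientation: [-180.0, -0.0, 178.6]
force: [0.1, 0.1, -1.9]
opening: 0.016
[0.56552326 0.15967705 0.14809555] [-1.79971527e+02 -4.66363871e-02  1.78585672e+02] [ 0.05251507  0.12813536 -1.86966669] [ 0.05451576 -0.06451749  0.01091583]
```

View pics/w5.png

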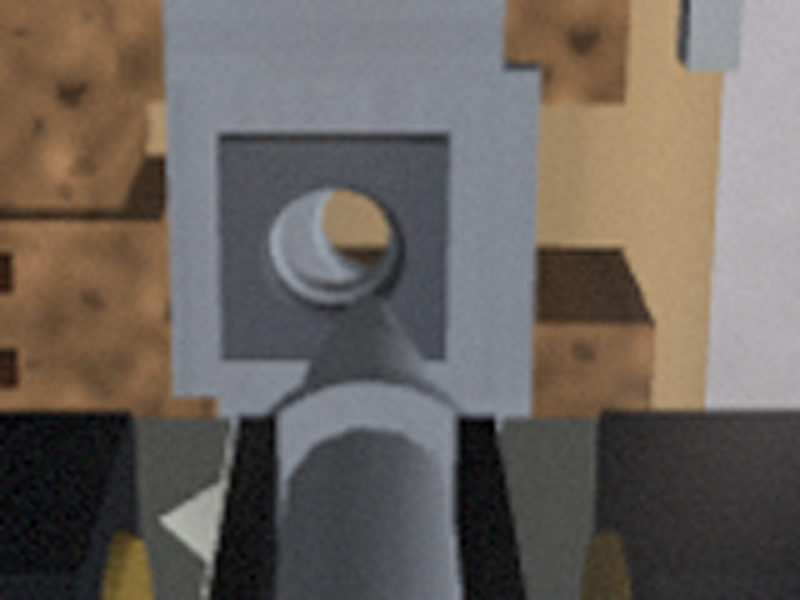

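```bash
python3 - <<'E'
from ortho import *
np.set_printoptions(precision=4,suppress=True)
o,p,d,X,info,T=cloud("w5.pkl")
Rb=R.from_euler('z',1.4,degrees=True)
def P(x,y,z): return Rb.apply(pix(info,T,240+x/5-.4,200+y/5-.4,z=z))
zt=o["tool_pos"][2]-.0597
print("tip cen",P(366,318,zt)," rim",P(366,297,zt))
print("tcp",Rb.apply(o["tool_pos"]), "orient levelness tip nominal")
for z in (.063,.065): print("washer c",np.mean([P(220,135,z),P(448,135,z),P(448,358,z),P(220,358,z)],0), P(220,135,z)-P(448,358,z))
print("lower hole left edge (x=323,y=225)",P(323,225,.054), "hole bottom rim lower",P(334,246,.061))
Z=X[...,2]
def rg(x0,x1,y0,y1):
    return np.nanmedian(Z[200+y0//5:200+y1//5,240+x0//5:240+x1//5])
print("washer z",rg(225,265,145,340),rg(410,440,150,300),rg(225,440,142,180),"plate",rg(180,212,130,350),rg(460,520,130,350),rg(200,480,20,120),"low plate",rg(225,262,402,412))
E
```

```text
tip cen [0.5611 0.1755 0.0884]  rim [0.5611 0.1729 0.0884]
tcp [0.5615 0.1734 0.1481] orient levelness tip nominal
washer c [0.5653 0.1747 0.063 ] [ 0.0299 -0.0307  0.    ]
washer c [0.5653 0.1741 0.065 ] [ 0.0296 -0.0305  0.    ]
lower hole left edge (x=323,y=225) [0.567  0.1741 0.054 ] hole bottom rim lower [0.5654 0.175  0.061 ]
washer z 0.06498865942314752 0.06486726589746204 0.06497433212029602 plate 0.059954168313422124 0.05947469325286847 0.059932421800756114 low plate 0.05333221644421707
```

```bash
python3 -m jog '0 0 0 -0.03 0.01 0.2 -1; 0 0 0 0 0 0.2 -1; 0 0 0 0 0 0.1 -1; 0 0 0 0 0 0 -1'
python3 - <<'E'
from plant import ctrl,vision
import cv2,numpy as np,pickle
o=ctrl.get_obs();print(o["tool_pos"],o["orientation"],o["force"],o["moment"])
p,d=vision.snapshot("wrist")
cv2.imwrite("pics/w6.png",cv2.resize(p[200:320,240:400,::-1],(800,600),interpolation=cv2.INTER_CUBIC))
pickle.dump((o,p,d),open("w6.pkl","wb"))
E
```

```text
clock: 9.15
tool_pos: [0.5668, 0.1607, 0.128]
orientation: [-180.0, -0.0, 178.6]
force: [0.1, -0.6, -1.3]
opening: 0.0156
[0.56678231 0.16070698 0.1279908 ] [-1.79968893e+02 -4.73107805e-02  1.78618112e+02] [ 0.10457779 -0.61669003 -1.27747594] [ 0.08734826 -0.04037064 -0.02595978]
```

View pics/w6.png

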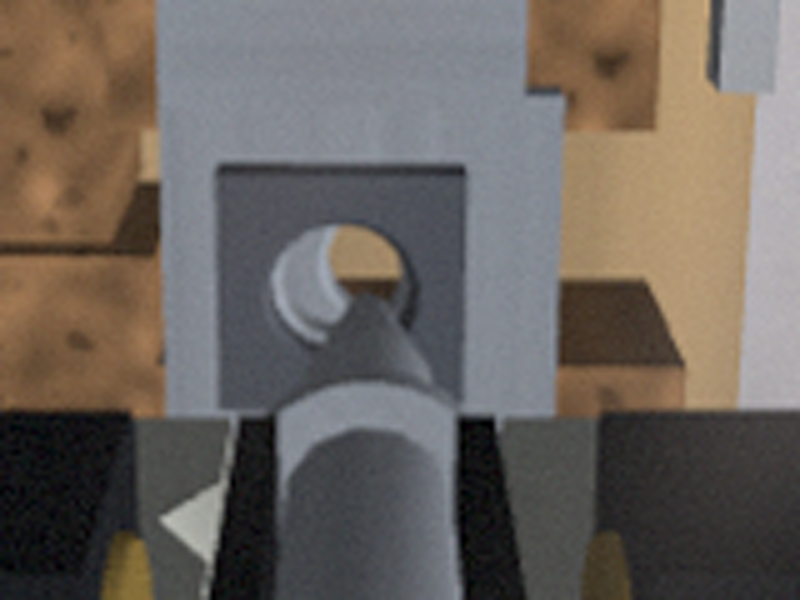

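```bash
python3 - <<'E'
from ortho import *
np.set_printoptions(precision=4,suppress=True)
o,p,d,X,info,T=cloud("w6.pkl")
Rb=R.from_euler('z',1.4,degrees=True)
def P(x,y,z): return Rb.apply(pix(info,T,240+x/5-.4,200+y/5-.4,z=z))
zt=o["tool_pos"][2]-.0597
print("rim",P(367,297,zt),zt,"tcp",Rb.apply(o["tool_pos"]))
for z in (.0655,): print("washer c",np.mean([P(218,166,z),P(464,166,z),P(464,408,z),P(218,408,z)],0))
tip=o["tool_pos"]-np.array([0,0,.0597])
q=proj(info,T,tip);print("nominal tip px zoom",(q-[239.6,199.6])*5)
q=proj(info,T,tip-Rb.inv().apply([0,.0025,0]));print("nominal tip rim px zoom",(q-[239.6,199.6])*5)
E
```

```text
rim [0.5622 0.1739 0.0683] 0.06829080424014611 tcp [0.5627 0.1745 0.128 ]
washer c [0.5654 0.1739 0.0655]
nominal tip px zoom [363.1732 301.4493]
nominal tip rim px zoom [363.1681 281.4416]
```

```bash
python3 -m jog '0 0 0 0 -0.06 0 -1; 0 0 0 0 0 0.1 -1; 0 0 0 0 0 0.15 -1; 0 0 0 0 0 0.15 -1; 0 0 0 0 0 0 -1'
python3 - <<'E'
from plant import ctrl,vision
import cv2,numpy as np,pickle
o=ctrl.get_obs();print(o["tool_pos"],o["orientation"],o["force"],o["moment"])
p,d=vision.snapshot("wrist")
cv2.imwrite("pics/w7.png",cv2.resize(p[200:320,240:400,::-1],(800,600),interpolation=cv2.INTER_CUBIC))
pickle.dump((o,p,d),open("w7.pkl","wb"))
E
```

```text
clock: 9.82
tool_pos: [0.5666, 0.1583, 0.1118]
orientation: [-180.0, -0.1, 178.6]
force: [-0.7, -0.1, -1.8]
opening: 0.0153
[0.56659415 0.15829882 0.11177794] [-1.79961402e+02 -6.30079857e-02  1.78620313e+02] [-0.70277075 -0.09614813 -1.75848107] [ 0.12215279 -0.03097029 -0.04482083]
```

View pics/w7.png

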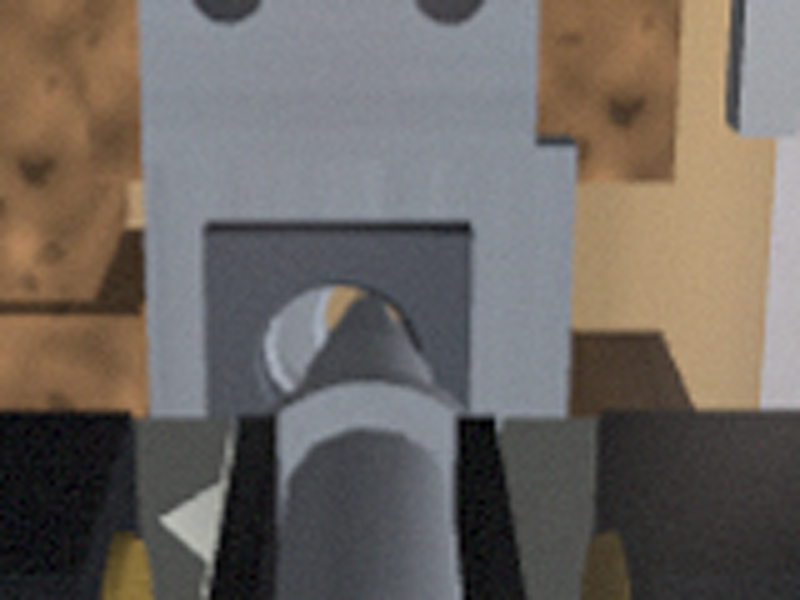

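```bash
python3 -m jog '0 0 0 0 0 0.08 -1; 0 0 0 0 0 0.07 -1; 0 0 0 0 0 0 -1'; python3 -m jog '0 0 0 0 0 0.05 -1; 0 0 0 0 0 0 -1';
```

```text
clock: 10.25
tool_pos: [0.567, 0.1585, 0.1064]
orientation: [-180.0, 0.0, 178.6]
force: [0.1, -0.2, -1.6]
opening: 0.0154
clock: 10.5
tool_pos: [0.5672, 0.1586, 0.1046]
orientation: [180.0, 0.0, 178.6]
force: [1.6, 0.6, -1.3]
opening: 0.0151
```

```bash
python3 -m jog '0 0 0 0 0 0.05 -1; 0 0 0 0 0 0 -1'
```

```text
clock: 10.75
tool_pos: [0.5674, 0.1587, 0.1027]
orientation: [180.0, 0.0, 178.6]
force: [2.3, 1.3, -0.8]
opening: 0.015
```

```bash
python3 -m jog '0 0 0 0.01 0.02 0.05 -1; 0 0 0 0 0 0 -1';python3 -m jog '0 0 0 0.01 0.01 0.05 -1; 0 0 0 0 0 0 -1'
```

```text
clock: 11.0
tool_pos: [0.567, 0.1594, 0.1008]
orientation: [180.0, 0.0, 178.6]
force: [2.6, -0.4, 0.1]
opening: 0.015
clock: 11.25
tool_pos: [0.5665, 0.1598, 0.0987]
orientation: [180.0, 0.0, 178.6]
force: [3.6, -1.5, 2.2]
opening: 0.0153
```

```bash
python3 -m jog '0 0 0 0.02 -0.01 0.05 -1; 0 0 0 0 0 0 -1';python3 -m jog '0 0 0 0.02 0 0.05 -1; 0 0 0 0 0 0 -1'
```

```text
clock: 11.5
tool_pos: [0.5657, 0.1595, 0.0967]
orientation: [180.0, 0.0, 178.6]
force: [4.9, -0.6, 2.3]
opening: 0.0151
clock: 11.75
tool_pos: [0.5652, 0.1595, 0.0949]
orientation: [180.0, 0.1, 178.6]
force: [6.3, -2.3, 1.9]
opening: 0.0155
```

```bash
python3 -m jog '0 0 0 -0.01 -0.01 0.05 -1; 0 0 0 0 0 0 -1';python3 -m jog '0 0 0 0 0 0.05 -1; 0 0 0 0 0 0 -1'
```

```text
clock: 12.0
tool_pos: [0.5653, 0.1592, 0.0924]
orientation: [180.0, 0.0, 178.6]
force: [6.8, -0.4, 0.4]
opening: 0.0151
clock: 12.25
tool_pos: [0.5652, 0.1592, 0.0904]
orientation: [180.0, 0.0, 178.6]
force: [5.7, -0.1, 0.5]
opening: 0.0153
```

```bash
python3 -m jog '0 0 0 0 0 0.05 -1; 0 0 0 0 0 0 -1';python3 -m jog '0 0 0 0 0 0.05 -1; 0 0 0 0 0 0 -1'
```

```text
clock: 12.5
tool_pos: [0.5651, 0.1591, 0.0885]
orientation: [180.0, 0.0, 178.6]
force: [4.6, 0.6, 2.4]
opening: 0.0152
clock: 12.75
tool_pos: [0.5649, 0.159, 0.0865]
orientation: [180.0, -0.0, 178.6]
force: [3.7, 0.9, 3.3]
opening: 0.0151
```

```bash
python3 -m jog '0 0 0 0 0 0.05 -1; 0 0 0 0 0 0 -1';python3 -m jog '0 0 0 0 0 0.05 -1; 0 0 0 0 0 0 -1'
```

```text
clock: 13.0
tool_pos: [0.5649, 0.159, 0.0844]
orientation: [180.0, -0.0, 178.6]
force: [4.5, 0.2, 3.0]
opening: 0.0159
clock: 13.25
tool_pos: [0.5649, 0.159, 0.0824]
orientation: [180.0, -0.0, 178.6]
force: [2.9, 1.0, 3.0]
opening: 0.0155
```

```bash
python3 -m jog '0 0 0 0 0 0.03 -1; 0 0 0 0 0 0 -1';python3 -m jog '0 0 0 0 0 0.03 -1; 0 0 0 0 0 0 -1';python3 -m jog '0 0 0 0 0 0.02 -1; 0 0 0 0 0 0 -1'
```

```text
clock: 13.5
tool_pos: [0.5649, 0.159, 0.0813]
orientation: [180.0, -0.0, 178.6]
force: [3.4, 0.3, 4.2]
opening: 0.0151
clock: 13.75
tool_pos: [0.5649, 0.159, 0.0801]
orientation: [180.0, -0.0, 178.6]
force: [2.5, -0.0, 4.0]
opening: 0.0153
clock: 14.0
tool_pos: [0.5649, 0.159, 0.0793]
orientation: [180.0, -0.0, 178.6]
force: [1.7, 1.0, 4.8]
opening: 0.0154
```

```bash
python3 -m jog '0 0 0 0 0 0.02 -1; 0 0 0 0 0 0 -1';python3 -m jog '0 0 0 0 0 0.01 -1; 0 0 0 0 0 0 -1';python3 -m jog '0 0 0 0 0 0.01 -1; 0 0 0 0 0 0 -1'
```

```text
clock: 14.25
tool_pos: [0.5649, 0.159, 0.0786]
orientation: [180.0, -0.0, 178.6]
force: [3.1, 1.7, 5.8]
opening: 0.0153
clock: 14.5
tool_pos: [0.5649, 0.159, 0.0782]
orientation: [180.0, -0.0, 178.6]
force: [3.1, 1.7, 5.3]
opening: 0.0154
clock: 14.75
tool_pos: [0.5649, 0.159, 0.0778]
orientation: [180.0, -0.0, 178.6]
force: [1.7, 1.9, 6.0]
opening: 0.0152
```

```bash
python3 -m jog '0 0 0 0 0 0.01 -1; 0 0 0 0 0 0 -1';python3 -m jog '0 0 0 0 0 0.01 -1; 0 0 0 0 0 0 -1'
```

```text
clock: 15.0
tool_pos: [0.5649, 0.159, 0.0774]
orientation: [180.0, -0.0, 178.6]
force: [2.9, 0.6, 5.6]
opening: 0.0154
clock: 15.25
tool_pos: [0.5649, 0.159, 0.0771]
orientation: [180.0, -0.0, 178.6]
force: [2.0, 0.5, 5.7]
opening: 0.0152
```

```bash
python3 -m jog '0 0 0 0 0 0.01 -1; 0 0 0 0 0 0 -1'
```

```text
clock: 15.5
tool_pos: [0.5649, 0.159, 0.0766]
orientation: [180.0, -0.0, 178.6]
force: [2.2, 1.9, 5.1]
opening: 0.015
```

```bash
python3 -m jog '0 0 0 0 0 0.01 -1; 0 0 0 0 0 0 -1'
```

```text
clock: 15.75
tool_pos: [0.5649, 0.159, 0.0762]
orientation: [180.0, -0.0, 178.6]
force: [2.6, 1.6, 5.3]
opening: 0.0152
```

```bash
python3 -m jog '0 0 0 0 0 0.01 -1; 0 0 0 0 0 0 -1'
```

```text
clock: 16.0
tool_pos: [0.5649, 0.159, 0.0758]
orientation: [180.0, -0.0, 178.6]
force: [3.3, 1.9, 5.4]
opening: 0.0152
```

```bash
python3 -m jog '0 0 0 0 0 0.01 -1; 0 0 0 0 0 0 -1'
```

```text
clock: 16.25
tool_pos: [0.5649, 0.159, 0.0757]
orientation: [180.0, 0.0, 178.6]
force: [1.1, 1.1, 7.2]
opening: 0.0155
```

```bash
python3 -m jog '0 0 0 0 0 0.01 -1; 0 0 0 0 0 0 -1'; python3 - <<'E'
from plant import vision
import cv2
p,d=vision.snapshot("wrist")
cv2.imwrite("pics/w8.png",cv2.resize(p[200:350,240:400,::-1],(640,600),interpolation=cv2.INTER_CUBIC))
p,d=vision.snapshot("scene")
cv2.imwrite("pics/s8.png",cv2.resize(p[240:360,320:480,::-1],(800,600),interpolation=cv2.INTER_CUBIC))
E
```

```text
clock: 16.5
tool_pos: [0.565, 0.159, 0.0757]
orientation: [180.0, 0.0, 178.6]
force: [-0.2, 2.3, 9.5]
opening: 0.0154
```

View pics/w8.png

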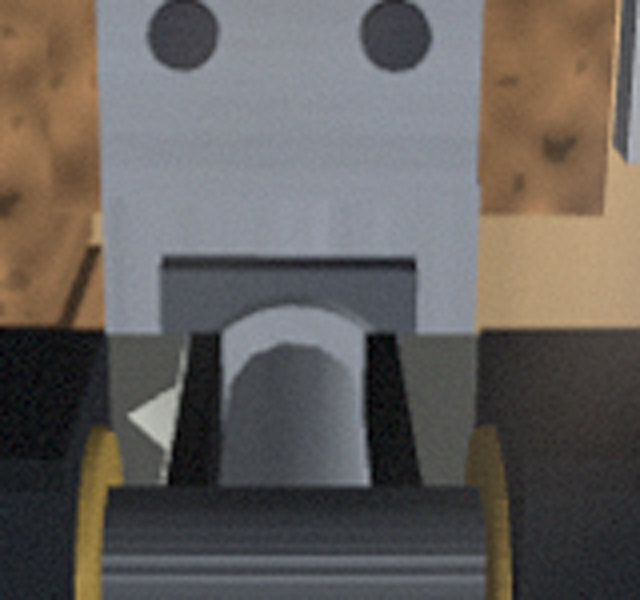

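View pics/s8.png

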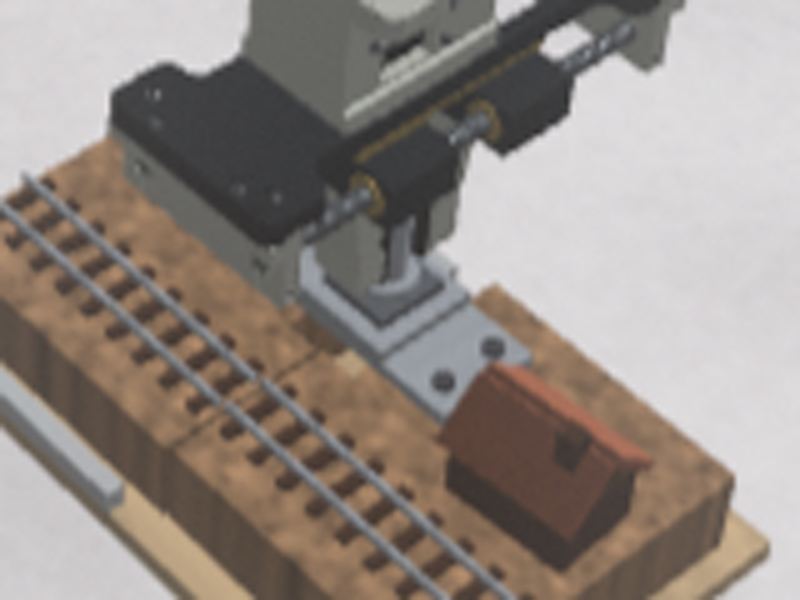

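```bash
python3 -m jog '0 0 0 0 0 0 -1'; python3 -m jog '0 0 0 0 0 0.01 -1; 0 0 0 0 0 0 -1'; python3 -m jog '0 0 0 0 0 0 -1'
```

```text
clock: 16.73
tool_pos: [0.565, 0.159, 0.0757]
orientation: [180.0, 0.0, 178.6]
force: [0.4, 1.2, 11.4]
opening: 0.0153
clock: 16.98
tool_pos: [0.565, 0.1591, 0.0756]
orientation: [180.0, 0.0, 178.6]
force: [-0.9, 1.6, 14.0]
opening: 0.0156
clock: 17.1
tool_pos: [0.565, 0.159, 0.0756]
orientation: [180.0, 0.0, 178.6]
force: [-0.6, 0.8, 14.0]
opening: 0.0155
```

```bash
python3 -m jog '0 0 0 0 0 0 -1; 0 0 0 0 0 0 -1'; python3 -m jog '0 0 0 0 0 -0.02 -1; 0 0 0 0 0 -0.02 -1; 0 0 0 0 0 0 -1'
```

```text
clock: 17.35
tool_pos: [0.565, 0.159, 0.0757]
orientation: [180.0, 0.0, 178.6]
force: [-0.8, 1.5, 13.7]
opening: 0.0155
clock: 17.73
tool_pos: [0.5648, 0.159, 0.0758]
orientation: [-180.0, -0.0, 178.6]
force: [2.6, 1.5, 0.7]
opening: 0.0152
```

```bash
python3 -m jog '0 0 0 0 0 0 -0.3; 0 0 0 0 0 0 -0.2; 0 0 0 0 0 0 -0.1; 0 0 0 0 0 0 -0.1; 0 0 0 0 0 0 -0.1'; python3 -m jog '0 0 0 0 0 -0.2 -0.1; 0 0 0 0 0 -0.6 -0.1; 0 0 0 0 0 -0.9 -0.1; 0 0 0 0 0 -0.9 -0.1;0 0 0 0 0 0 -0.1'
python3 - <<'E'
from plant import vision,ctrl
import cv2,pickle
o=ctrl.get_obs()
p,d=vision.snapshot("wrist");pickle.dump((o,p,d),open("w9.pkl","wb"))
cv2.imwrite("pics/w9.png",p[:,:,::-1])
p,d=vision.snapshot("scene")
cv2.imwrite("pics/s9.png",cv2.resize(p[240:360,320:480,::-1],(800,600),interpolation=cv2.INTER_CUBIC))
E
```

```text
clock: 18.35
tool_pos: [0.5648, 0.1589, 0.0761]
orientation: [-180.0, -0.0, 178.6]
force: [0.5, -0.1, 0.4]
opening: 0.0393
clock: 18.98
tool_pos: [0.5668, 0.1598, 0.1842]
orientation: [179.8, 0.3, 178.7]
force: [0.4, -0.5, -0.9]
opening: 0.0394
```

View pics/w9.png

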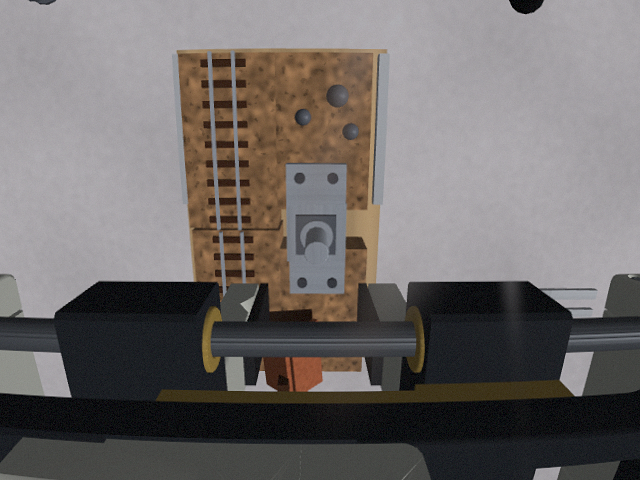

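View pics/s9.png

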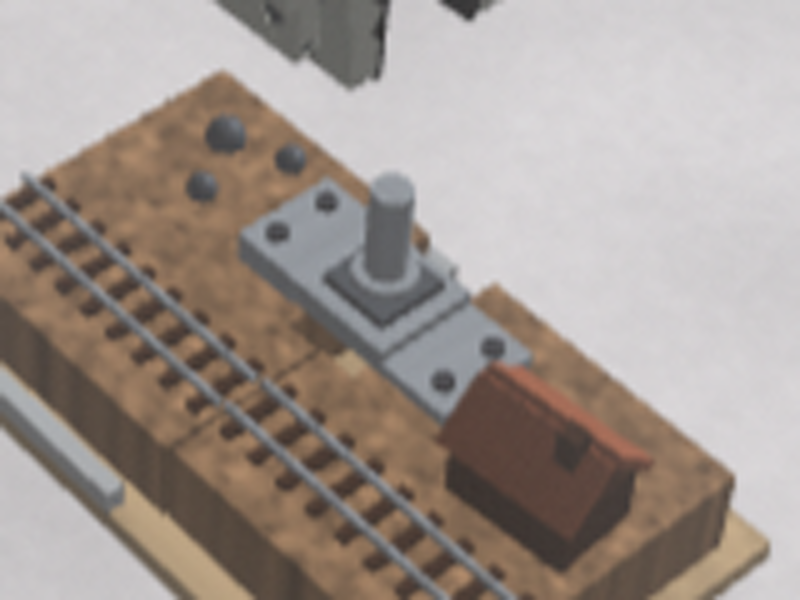

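```bash
python3 -m jog '0 0 0 0 0 -0.5 -0.1; 0 0 0 0 0 0 -0.1; 0 0 0 0 0 0 -0.1'
python3 - <<'E'
from ortho import *
from plant import vision,ctrl
np.set_printoptions(precision=4,suppress=True)
o=ctrl.get_obs();p,d=vision.snapshot("wrist");pickle.dump((o,p,d),open("wa.pkl","wb"))
t,_=vision.snapshot("top");cv2.imwrite("pics/top9.png",t[:,:,::-1])
cv2.imwrite("pics/wa.png",cv2.resize(p[120:300,200:400,::-1],(640,576),interpolation=cv2.INTER_CUBIC))
o,p,d,X,info,T=cloud("wa.pkl");Z=X[...,2]
m=(Z>.103)&(Z<.12)&(np.hypot(X[...,0]-.565,X[...,1]-.16)<.03)
m2=(Z>.0675)&(Z<.073)&(np.hypot(X[...,0]-.565,X[...,1]-.16)<.03)
print(Z[m].max(),np.median(Z[m]),X[m].mean(0),np.median(Z[m2]),m.sum())
b=cv2.imread("pics/top0.png").astype(int);print(o["clock"])
E
```

```text
clock: 19.45
tool_pos: [0.5644, 0.1587, 0.199]
orientation: [-180.0, -0.1, 178.6]
force: [-0.3, 0.1, -1.4]
opening: 0.0394
0.11093236121517705 0.10898878213639648 [0.5651 0.1597 0.1087] 0.06902563201097092 447
19.45
```

View pics/wa.png

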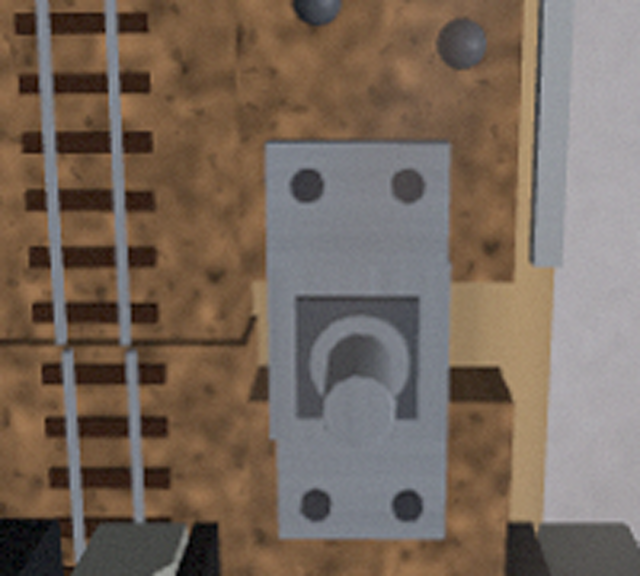

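View pics/top9.png

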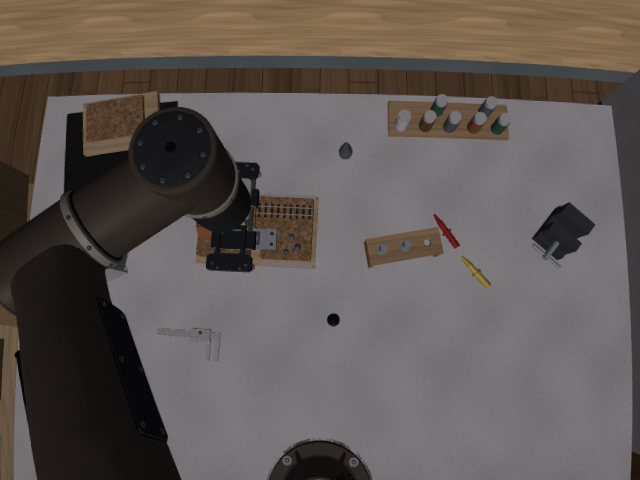

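```bash
python3 -c "
from plant import ctrl
print(ctrl.close_job())"
```

```text
the job is handed in; nothing more can be done
None
```

The drift is home and upright in both splice plates with its collar on the packing washer, and the job was handed in at about 19.5 s of the 64 s. I took it from the stand hole at the −y end, the only pin whose point showed under the shelf.

- **Way down:** The wrist reading stayed at or below about 6 N vertically and about 7 N sideways. The tool carried most of the sideways load until the lower hole took over, because I moved it a little to one side to match the forces.
- **Seating:** The collar landed on a washer about 5 mm thick, and I held it for roughly half a second with the wrist reading 13.7 to 14.0 N. That reading is about 1 to 1.5 N low because the drift's weight hangs on it, so the push on the plates may have been slightly above 15 N.
- **After letting go:**
  - The grip top measures about 109 mm above the table, against the 110 mm expected for a seated collar.
  - The rails are nearly in line, judged by eye; I did not measure the last offset.
  - The gripper is clear of everything.
- **Other things:**
  - The dowel, stub, queen, tree, gauge and farmhouse showed no movement in the last pictures. Part of the fixed deck, including the farmhouse, was hidden from the top camera, so I judged the farmhouse from the scene picture.
  - The red and yellow look-alikes looked upright in the first picture. They were already lying flat when the wrist camera first saw them at 4.3 s, before the gripper had touched anything.

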